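Shut and latch the specimen chamber

ROBOT

A 6-joint arm with a two-finger parallel gripper is mounted at the origin on the work surface. World frame = base frame: x ahead of the robot, y to its left, z up, the work surface at z = 0. Lengths are in m, angles in rad, forces in N, time in s.
With the tool pointing down it reaches from about 0.25 to 0.8 m from the base axis. Payload 3.9 kg.
Tool frame: the origin (TCP) lies at the very end of the fingers, on their centre line; the grasp point (between the pads) lies 19 mm behind it; z points along the fingers, y is the line along which they close (so a half turn about z gives the same grasp; the last joint's range is limited). The gripper opens to 85 mm and grips with 20 to 120 N. Pads are 22 mm wide; open, the fingers measure 114 mm over their backs; the gripper's body (76 mm by 85 mm) begins 54 mm behind the grasp point. The pads swing forward as they close: fully open they stand 13 mm farther back than shut.
Start: joints at [1.325, 0.26, -0.138, 1.173, 0, 1.571], TCP at [0.128, 0.509, 0.231] pointing down, gripper open.
Joint ranges: [-2.78, 2.78], [-0.83, 1.72], [-1.28, 1.37], [-1.9, 2.12], [-1.57, 1.48], [-3.14, 3.14]. Speed limits (rad/s): [2.57, 2.57, 3.14, 3.14, 3.14, 3.14].

INTERFACE

Orientations are given as a unit quaternion [w, x, y, z].
In Python, from station import ctrl gives the robot as it stands.
- The arm moves only by the tool arm_command, never from a script. Its argument "motion" is a list of rows, each a list of 3 entries, a list of its own where there are three numbers: the shift along the tool's x, y, z each as a share of 0.06 m, from -1 to 1, then the turn, a rotation vector about the tool's x, y, z each as a share of 360 degrees, from -1 to 1, then the closure, from -1 (fully open) to 1 (shut). A call has 1 to 10 rows; each row shifts and turns the commanded pose from where the row before left it, along the tool's axes as they then stand; what a row does not reach is not made up. A row lasts 1/8 s, in which the tool goes at most 62.5 mm and 10.7 degrees, less where a joint would pass 70% of its speed; a pose out of reach is approached as far as the arm can. A call with a number of a shift or a turn outside -1 to 1 is refused whole. A call with a gripper value outside its range is refused whole. The fingers move at their own pace and stop on an object; "squeeze" is the grip in N (left out, the last holds). Time passes only in rows, so rows that do not move let the fingers close. It gives the time, the measured TCP pose, the force, the opening and the grip force at its end, in the units of the state.
- ctrl.get_state(): the state, without advancing time (a new reading comes with each control period).
- ctrl.snapshot(name): name is "scene" or "top"; returns a dict with "image" (384x512x3 uint8, blue, green, red), "range_z" (384x512 float32, m along the optical axis (not along the pixel's ray), 0 where there is no reading), "camera_matrix" (3x3 intrinsics, pixels), "R" (3x3) and "t" (3): a world point X has camera coordinates R X + t. Camera axes: x right, y down, z forward; pixel columns grow to the right and rows downward; lengths in m; the calibration is good to about 2 mm. A picture is of the moment at which its call begins.
- ctrl.close_job(): hands the job in; it is judged then, once.
The state is a dict: "t": time; "joint_pos": joint angles; "joint_vel": joint speeds; "effort": joint torques, N m; "position": TCP position; "orientation": TCP orientation; "force": force on the tool from outside, world axes, zero at the start; "ft_torque": the same for the moment, N m; "gripper_width": finger opening in m; "gripper_force": force on a finger pad.
Only numpy, scipy, OpenCV 4.12 (cv2) and the standard library are available. Lean on these libraries where they do the work, as an engineer would, in place of code of your own. Each camera call takes 0.05 s, during which the arm holds its last target. There are 200 camera calls.

TASK

Close the specimen chamber beside the microscope: press its hinged lid down gently until it is shut, and only then swing the black-knobbed latch handle round towards the robot, so that its nose climbs the ramp of the keeper on the lid, passes the crest and drops fully into the notch. Let the handle rise and fall by itself, stop pushing once it has dropped in, never force it against the ramp or the keeper's end stop, leave it latched, and leave the things around the chamber where they are.

Things in the scene. Friction and masses are not known exactly. Their poses are not given: they have to be found in the camera images.
- chamber: Fixed specimen chamber: open-topped cast aluminium box, 150 (x) by 190 (y) mm, rim 60 mm above the bench, the latch boss in the middle of its front wall. Origin: centre of its underside, on the bench. Its x axis points from the front (latch side, towards the robot) to the back (lid hinge), y to the left along the front, z up.
- lid_panel: The lid: aluminium frame with a glass window, 150 by 190 by 10 mm, 0.3 to 0.5 kg. Origin on the hinge axis, 81 mm behind the chamber's centre and 64 mm above the bench. With the lid shut its axes are those of the chamber and its top face lies 6 mm above the hinge axis, 70 mm above the bench. The glass is fragile: do not press on the lid with more than 30 N.
- keeper_mid (a point): Middle setting of the notch of the steel keeper on the lid's front edge (at the lid's top face). Keeper 39 mm wide in x; along the lid's +y: steep lead 10 mm long, 1 to 7 mm high, gentler ramp 19 mm long to 12 mm, flat crest 4.5 mm, sheer drop to a notch 12 mm long, floor at 5 mm, end stop 17 mm high. It is screwed on up to 13 mm to either side (y) of this point; the setting is not measured: feel or see it.
- lid (a joint): Lid hinge angle, rad: 0 shut, growing as the front edge rises (starts at about 0.75 to 1.1). The hinge is stiff: the lid stays where it is left, and a few newtons at the front edge, pressed down from above, close it.
- lid_hinge (a point): Point on the lid's hinge axis, midway along it.
- lid_front (a point): Point on the lid's top face in the plain front border, to the left of the keeper, where one can press: 133 mm from the hinge axis, 68 mm left of the chamber's middle line, 23 mm in from the lid's front edge.
- latch (a joint): Turn of the latch handle about its upright spindle, rad. 0: knob to the chamber's +y (left), nose to -y, clear of the lid; grows counter-clockwise seen from above, the knob coming round to the chamber's -x (the robot), the nose over the lid. Starts at 0 to 0.12. The nose meets the ramp at about 0.4 to 1.15 and sits in the notch at some angle from 1.33 to 1.92, both depending on the keeper.
- latch_nose (a point): Centre of the steel roller nose at the short end of the handle: 10 mm in diameter, 50 mm from the spindle axis, opposite the knob; 78 mm above the bench at rest. Turning it up the ramp takes 3 to 9 N at the knob. The resistance falls away on the crest and is gone when the nose drops in the notch; about 2 mm of nose travel further is the end stop.
- latch_lift (a joint): How far the sprung spindle and the handle on it have risen, m: 0 at rest, about 0.007 to 0.008 on the crest, about 0.001 in the notch. Spring and weight pull it down with 7 N at rest and 11 N on the crest, so the handle rises and drops by itself if it is not held up or down.
- latch_pivot (a point): Point on the axis of the latch's upright spindle, fixed to the chamber: 98 mm in front of the chamber's centre, 70 mm above the bench.
- latch_knob (a point): Middle of the handle's upright black knob, on its axis: 85 mm from the spindle axis, 104 mm above the bench at rest. The knob is 20 to 22 mm in diameter and spans 19 mm below to 16 mm above this point; under it is the flat steel handle bar, 13 mm wide and 8 mm thick, running to the spindle, and 70 mm of free space below.
- latch_arm: The whole handle (bar, knob and nose), turning and lifting with the two latch joints. Origin on the spindle axis, 70 mm above the bench at rest; its +y axis points to the knob. The nose must not bear on lid and keeper with more than 30 N: riding up freely it takes 10 to 20 N, more if the knob is held down or gripped hard; about 10 N at the knob against the end stop reaches the limit.
- mount_a: Loose bystander: black resin specimen mount, 30 mm across, 20 mm high, in front of the chamber. Origin: centre of its underside, as for all bystanders.
- mount_b: Loose bystander: a second black resin mount of the same size.
- objective: Loose bystander: steel microscope objective, 32 mm across, 46 mm high, standing left of the chamber.
- oil_bottle: Loose bystander: small amber bottle, 32 mm across, 65 mm high, right of the chamber.
- petri_dish: Loose bystander: clear covered dish, 90 mm across, 15 mm high.
- slide_box: Loose bystander: grey box 86 by 110 by 34 mm.
- hex_driver: Loose bystander: screwdriver with a black handle, 160 mm long, lying.

How it is judged:
By the outcome, as a careful person would: the job done as asked, in the order asked, and still so for the second after the job is handed in, with the robot touching nothing.
It also fails if it takes over 72 s, if anything falls off the work surface, if the arm or the gripper's body presses on something with over 40 N, if the wrist force passes 120 N, or if a joint passes its speed limit or range.

## Working session

There is one attempt and no reset: what is moved stays moved. The work goes in short steps, Python scripts to look and compute and a tool call to move; the robot and the scene stay as the last step left them, time stands still between calls to the robot, and variables do not carry over. Pictures are saved under pics/ and viewed, at most 10 in all, crops included, and the job is handed in when it is done.

Besides the shell and the picture viewer there is one more tool, called after "Emit:" as a command line: name --argument value ..., lists and objects as JSON in quotes. arm_command: Moves the arm, as the interface text tells. Shift numbers are shares of 0.06 m and turn numbers shares of 360 degrees, none past 1 either way. Its arguments: {"type":"object","properties":{"motion":{"type":"array","items":{"type":"array"}},"squeeze":{"type":"number"}},"required":["motion"]}

```bash
ls; mkdir -p pics
cat > h.py <<'E'
import numpy as np, cv2
from station import ctrl
def snap(n,f):
    s=ctrl.snapshot(n); cv2.imwrite('pics/'+f+'.png',s['image']); np.savez('pics/'+f+'.npz',**s); return s
def load(f): return dict(np.load('pics/'+f+'.npz'))
def pt(s,u,v,r=1):
    d=s['range_z'][v-r:v+r+1,u-r:u+r+1]; d=d[d>0]; z=np.median(d)
    c=z*np.linalg.solve(s['camera_matrix'],[u,v,1]); return s['R'].T@(c-s['t'])
def proj(s,X):
    c=s['R']@np.array(X)+s['t']; p=s['camera_matrix']@c; return p[:2]/p[2]
E
python3 - <<'E'
from h import *
for n in('scene','top'):
    s=snap(n,n+'0'); print(n,s['camera_matrix'],s['R'],s['t'], -s['R'].T@s['t'])
a=cv2.imread('pics/scene0.png');b=cv2.imread('pics/top0.png')
print({k:np.round(v,3) for k,v in ctrl.get_state().items()})
E
```

```text
pics
scene [[430.97050239   0.         254.1875692 ]
 [  0.         430.97050239 193.29292289]
 [  0.           0.           1.        ]] [[ 0.72165598  0.69209555  0.01471038]
 [ 0.38224963 -0.38067944 -0.8420026 ]
 [-0.57714632  0.61325925 -0.53927286]] [-0.38672355 -0.12515489  1.57465151] [ 1.2357261  -0.74566384  0.74947493]
top [[466.73796481   0.         251.85565742]
 [  0.         466.73796481 192.66916873]
 [  0.           0.           1.        ]] [[ 0.09294907 -0.9956573   0.00519642]
 [-0.97117921 -0.09181191 -0.219958  ]
 [ 0.21947989  0.01539824 -0.9754955 ]] [-0.03268125  0.54656836  1.5782013 ] [ 0.18747008 -0.00665936  1.65992018]
{'t': np.float64(0.1), 'joint_pos': array([ 1.325,  0.261, -0.139,  1.173, -0.   ,  1.571]), 'joint_vel': array([ 0.003, -0.002,  0.004, -0.001,  0.   ,  0.001]), 'effort': array([ 1.0000e-03, -4.0651e+01,  2.5453e+01,  1.0000e-02,  0.0000e+00,
       -0.0000e+00]), 'position': array([0.128, 0.509, 0.231]), 'orientation': array([-0.   ,  0.123,  0.992, -0.001]), 'force': array([-0.169,  0.285, -0.792]), 'ft_torque': array([ 0.006, -0.021,  0.028]), 'gripper_force': np.float64(0.0), 'gripper_width': np.float64(0.086)}
```

View pics/scene0.png

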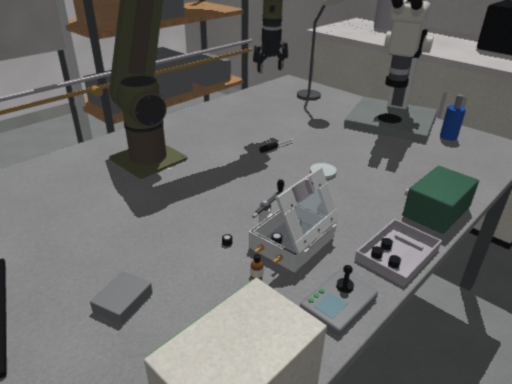

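View pics/top0.png

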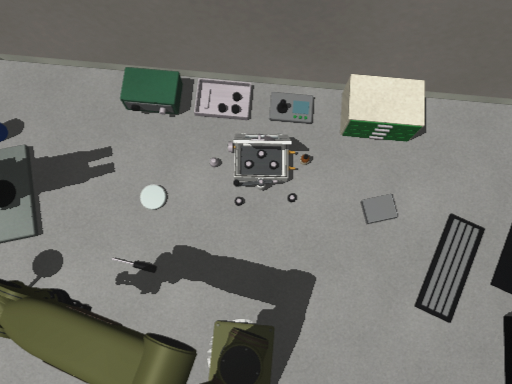

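Run:
```python
from h import *
a=cv2.imread('pics/scene0.png')[165:290,215:345];b=cv2.imread('pics/top0.png')[122:212,200:330]
cv2.imwrite('pics/c1.png',cv2.resize(a,None,fx=6,fy=4.8*0+4.8,interpolation=cv2.INTER_CUBIC)[:600,:800])
cv2.imwrite('pics/c2.png',cv2.resize(b,None,fx=6,fy=6,interpolation=cv2.INTER_CUBIC))
s=load('top0')
for uv in [(236,183),(262,184),(236,136),(290,136),(238,180),(287,180),(262,154),(239,201),(292,198),(214,162),(306,158)]:
    print(uv,np.round(pt(s,*uv),3))
```

```text
(236, 183) [0.563 0.075 0.117]
(262, 184) [ 0.575 -0.014  0.089]
(236, 136) [0.723 0.09  0.138]
(290, 136) [ 0.79  -0.102  0.003]
(238, 180) [0.597 0.073 0.026]
(287, 180) [ 0.62  -0.104  0.001]
(262, 154) [ 0.697 -0.004  0.045]
(239, 201) [0.521 0.062 0.022]
(292, 198) [ 0.551 -0.126  0.02 ]
(214, 162) [0.651 0.165 0.042]
(306, 158) [ 0.692 -0.162  0.059]
```

View pics/c1.png

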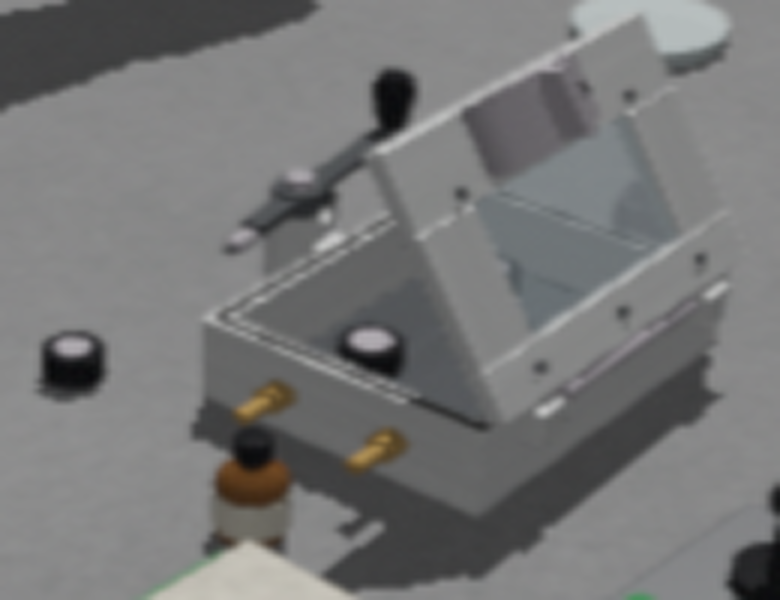

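View pics/c2.png

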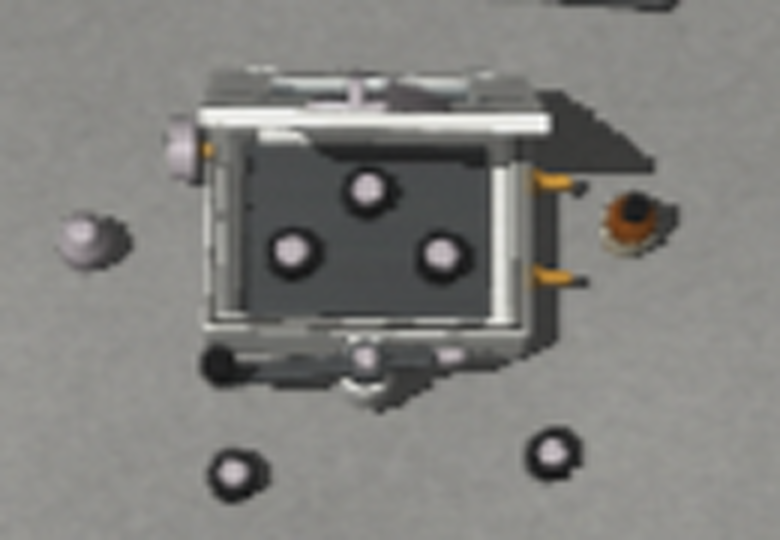

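The scene crop (c1) shows the rim's front-right corner at (205,320), the lid's raised free corners at (378,152) and (640,15), the knob top at (395,75), the spindle cap at (300,175) and the nose at (240,238). The top crop (c2) shows the knob at (220,363), the spindle at (365,356), the nose at (450,355), the rim's front corners at (207,328) and (525,328), and the lid edge ends at (200,118) and (548,122). I'll fit the pose from both views.

```bash
cat > fit.py <<'E'
from h import *
from scipy.optimize import least_squares
T=load('top0');S=load('scene0')
t2=lambda u,v:(200+(u-2.5)/6,122+(v-2.5)/6); s2=lambda u,v:(215+(u-2.5)/6,165+(v-2)/4.8)
def ch(p,X): c,s=np.cos(p[2]),np.sin(p[2]); return np.array([p[0]+c*X[0]-s*X[1],p[1]+s*X[0]+c*X[1],X[2]])
def lid(p,X): f=p[3];c,s=np.cos(f),np.sin(f); return ch(p,[.081+c*X[0]+s*X[2],X[1],.064-s*X[0]+c*X[2]])
def arm(p,X): a=p[4];c,s=np.cos(a),np.sin(a); return ch(p,[-.098+c*X[0]-s*X[1],s*X[0]+c*X[1],X[2]])
obs=[(T,t2(220,363),arm,(0,.085,.118)),(T,t2(450,355),arm,(0,-.05,.083)),
(T,t2(207,328),ch,(-.075,.095,.06)),(T,t2(525,328),ch,(-.075,-.095,.06)),
(T,t2(200,112),lid,(-.156,.095,.006)),(T,t2(549,116),lid,(-.156,-.095,.006)),
(S,s2(205,320),ch,(-.075,-.095,.06)),(S,s2(378,152),lid,(-.156,-.095,.006)),(S,s2(640,15),lid,(-.156,.095,.006)),
(S,s2(395,72),arm,(0,.085,.120)),(S,s2(240,238),arm,(0,-.05,.080)),(S,s2(480,515),ch,(.075,-.095,0))]
def res(p): return np.concatenate([proj(s,f(p,X))-uv for s,uv,f,X in obs])
r=least_squares(res,[.66,0,.05,.9,.05],loss='soft_l1');P=r.x
if __name__=='__main__':
    print(np.round(P,4));print(np.round(r.fun.reshape(-1,2),1))
    for f in (P[3],):
        print('lid_front',lid(P,(-.133,.068,.006)),'shut',ch(P,(-.052,.068,.07)))
    print('knob',arm(P,(0,.085,.104)),'pivot',ch(P,(-.098,0,.07)))
E
python3 fit.py
```

```text
[ 0.6809 -0.0016  0.0768  1.0686  0.1215]
[[-0.1 -0.1]
 [ 0.4 -0.2]
 [-0.2  0.5]
 [ 0.4  1.4]
 [ 0.2  0. ]
 [-0.1  0.4]
 [ 0.2 -0.6]
 [ 0.2  0.1]
 [ 0.  -1.4]
 [ 0.2  0.4]
 [ 0.4  0.2]
 [ 0.1  1.7]]
lid_front [0.69788892 0.06794218 0.18346904] shut [0.62386304 0.0622421  0.07      ]
knob [0.56647091 0.07424479 0.104     ] pivot [ 0.58321943 -0.0090888   0.07      ]
```

Emit:
arm_command --motion '[[[0, 0, -0.5], [0, 0, -0.0257], 1], [[0, 0, -0.5], [0, 0, -0.0257], 1], [[0, 0, 0], [0, 0, 0], 1]]' --squeeze 20

```text
t: 0.48
position: [0.128, 0.5104, 0.2932]
orientation: [0.001, -0.038, 0.999, 0.002]
force: [-0.4, 0.5, -1.1]
gripper_width: 0.032
gripper_force: 0.0
```

```bash
cat > go.py <<'E'
# go.py: print tool-axis shift in mm to targets given in chamber coords
from fit import *
from scipy.spatial.transform import Rotation as Ro
def rot(st): q=st['orientation']; return Ro.from_quat([q[1],q[2],q[3],q[0]]).as_matrix()
def to(X,cur=None,st=None):
    st=st or ctrl.get_state(); cur=st['position'] if cur is None else cur
    return np.round(rot(st).T@(ch(P,X)-cur)*1000,1)
def yaw(st): y=rot(st)[:,1]; return np.degrees(np.arctan2(-y[0],y[1])-P[2])
E
python3 - <<'E'
from go import *
st=ctrl.get_state();print(st['t'],st['position'],yaw(st),st['gripper_width'],st['force'])
def c(f,d=.140,h=0): return (.081-d*np.cos(f)+(.006+h)*np.sin(f)+.011,.068,.064+d*np.sin(f)+(.006+h)*np.cos(f))
x=c(P[3]); print(x,to((x[0],x[1],.27)))
E
```

```text
0.475 [0.12802297 0.51041105 0.29318766] -0.004509857584881074 0.03203343849924346 [-0.42618736  0.54346207 -1.08678723]
(np.float64(0.029875841262233936), 0.068, np.float64(0.1896048920270419)) [-541.9 -485.    22. ]
```

Emit:
arm_command --motion '[[[-0.7, -0.65, 0], [0, 0, 0], 1], [[-0.7, -0.65, 0], [0, 0, 0], 1], [[-0.7, -0.65, 0], [0, 0, 0], 1], [[-0.7, -0.65, 0], [0, 0, 0], 1], [[-0.7, -0.65, 0], [0, 0, 0], 1], [[-0.7, -0.65, 0], [0, 0, 0], 1], [[-0.7, -0.65, 0], [0, 0, 0], 1], [[-0.7, -0.65, 0], [0, 0, 0], 1], [[-0.7, -0.65, 0], [0, 0, 0], 1], [[-0.7, -0.65, 0], [0, 0, 0], 1]]'

```text
t: 1.72
position: [0.5773, 0.1512, 0.2898]
orientation: [-0.001, -0.038, 0.999, -0.0]
force: [-0.5, 0.8, 0.7]
gripper_width: -0.0
gripper_force: 0.0
```

Run:
```python
from go import *
st=ctrl.get_state();print(st['t'],st['position'],yaw(st),st['gripper_width'],st['force'],to((.030,.068,.27)),rot(st)[:,2])
```

```text
1.725 [0.57730372 0.15120688 0.28976373] -0.09032209553208677 -1.7089471931835833e-05 [-0.50414534  0.81508534  0.74350657] [-121.8  -92.1   19.5] [-2.08827074e-03 -2.59141264e-04 -9.99997786e-01]
```

Emit:
arm_command --motion '[[[-0.65, -0.5, 0], [0, 0, 0], 1], [[-0.65, -0.5, 0], [0, 0, 0], 1], [[-0.65, -0.5, 0.2], [0, 0, 0], 1], [[0, 0, 0], [0, 0, 0], 1], [[0, 0, 0], [0, 0, 0], 1]]'

```text
t: 2.35
position: [0.6993, 0.072, 0.2777]
orientation: [-0.002, -0.038, 0.999, 0.0]
force: [-0.4, -0.8, -0.3]
gripper_width: -0.0001
gripper_force: 0.0
```

Run:
```python
from go import *
st=ctrl.get_state();print(st['t'],st['position'],yaw(st),st['force'],to((.030,.068,.25)),rot(st)[:,2])
a=snap('scene','s1')['image'][120:290,190:360];cv2.imwrite('pics/s1c.png',cv2.resize(a,None,fx=3.5,fy=3.5,interpolation=cv2.INTER_CUBIC))
```

```text
2.35 [0.69934117 0.07203375 0.27765032] -0.046615851070638675 [-0.44545159 -0.75834061 -0.34948149] [-6.1 -4.  27.6] [-3.25857510e-03  8.01610677e-05 -9.99994688e-01]
```

View pics/s1c.png

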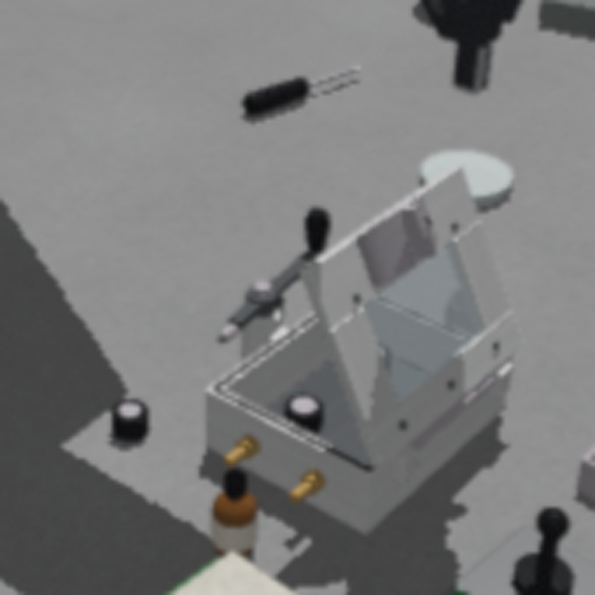

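Emit:
arm_command --motion '[[[-0.25, -0.07, 0.3], [0, 0, 0], 1], [[0, 0, 0.4], [0, 0, 0], 1], [[0, 0, 0.4], [0, 0, 0], 1], [[0, 0, 0.2], [0, 0, 0], 1], [[0, 0, 0], [0, 0, 0], 1]]'

```text
t: 3.02
position: [0.7147, 0.0693, 0.2001]
orientation: [-0.001, -0.039, 0.999, -0.0]
force: [-0.1, -0.5, 0.0]
gripper_width: -0.0001
gripper_force: 0.0
```

Run:
```python
from go import *
st=ctrl.get_state();print(st['t'],st['position'],st['force'])
def c(f,d=.140,h=0): return np.array([.081-d*np.cos(f)+(.006+h)*np.sin(f)+.011,.068,.064+d*np.sin(f)+(.006+h)*np.cos(f)])
A=c(P[3],h=.01);print('A',to(A))
fs=np.arange(P[3],-.05,-.06)
for f in fs: print(round(f,3),np.round(to(c(f-.06),cur=ch(P,c(f)))/60,3), c(f).round(4))
```

```text
3.025 [0.71473638 0.06927267 0.20011388] [-0.12333111 -0.51190805  0.0205238 ]
A [ 0.5 -0.   5.7]
1.069 [0.123 0.    0.067] [0.0299 0.068  0.1896]
1.009 [0.12  0.    0.073] [0.0225 0.068  0.1857]
0.949 [0.115 0.    0.08 ] [0.0153 0.068  0.1813]
0.889 [0.11  0.    0.087] [0.0084 0.068  0.1765]
0.829 [0.105 0.    0.093] [0.0018 0.068  0.1712]
0.769 [0.098 0.    0.1  ] [-0.0045  0.068   0.1656]
0.709 [0.092 0.    0.105] [-0.0104  0.068   0.1597]
0.649 [0.085 0.    0.11 ] [-0.0159  0.068   0.1534]
0.589 [0.078 0.    0.115] [-0.0211  0.068   0.1467]
0.529 [0.072 0.    0.12 ] [-0.0259  0.068   0.1398]
0.469 [0.065 0.    0.125] [-0.0302  0.068   0.1326]
0.409 [0.057 0.    0.128] [-0.0341  0.068   0.1251]
0.349 [0.05  0.    0.132] [-0.0375  0.068   0.1175]
0.289 [0.042 0.    0.133] [-0.0405  0.068   0.1096]
0.229 [0.033 0.    0.137] [-0.043   0.068   0.1016]
0.169 [0.025 0.    0.138] [-0.045   0.068   0.0934]
0.109 [0.017 0.    0.138] [-0.0465  0.068   0.0851]
0.049 [0.008 0.    0.14 ] [-0.0475  0.068   0.0768]
-0.011 [-0.    0.    0.14] [-0.0481  0.068   0.0684]
```

Emit:
arm_command --motion '[[[0, 0, 0.095], [0, 0, 0], 1], [[0.075, 0, 0.04], [0, 0, 0], 1], [[0.075, 0, 0.04], [0, 0, 0], 1], [[0.12, 0, 0.07], [0, 0, 0], 1], [[0.12, 0, 0.073], [0, 0, 0], 1]]'

```text
t: 3.65
position: [0.6927, 0.0673, 0.1834]
orientation: [0.002, -0.039, 0.999, 0.0]
force: [1.6, 0.5, 4.2]
gripper_width: -0.0002
gripper_force: 1.8
```

Emit:
arm_command --motion '[[[0.115, 0, 0.08], [0, 0, 0], 1], [[0.11, 0, 0.087], [0, 0, 0], 1], [[0.105, 0, 0.093], [0, 0, 0], 1], [[0.098, 0, 0.1], [0, 0, 0], 1], [[0.092, 0, 0.105], [0, 0, 0], 1]]'

```text
t: 4.28
position: [0.6602, 0.0648, 0.1537]
orientation: [-0.0, -0.039, 0.999, 0.0]
force: [0.2, 1.3, 3.9]
gripper_width: -0.0002
gripper_force: 1.5
```

Emit:
arm_command --motion '[[[0.085, 0, 0.11], [0, 0, 0], 1], [[0.078, 0, 0.115], [0, 0, 0], 1], [[0.072, 0, 0.12], [0, 0, 0], 1], [[0.065, 0, 0.125], [0, 0, 0], 1]]'

```text
t: 4.78
position: [0.6425, 0.0633, 0.1255]
orientation: [-0.0, -0.039, 0.999, -0.0]
force: [-0.6, 0.5, 3.5]
gripper_width: 0.0001
gripper_force: 1.4
```

Steady at about 4 N, so I'll continue and slow down near shut.

Emit:
arm_command --motion '[[[0.057, 0, 0.128], [0, 0, 0], 1], [[0.05, 0, 0.132], [0, 0, 0], 1], [[0.042, 0, 0.133], [0, 0, 0], 1], [[0.033, 0, 0.137], [0, 0, 0], 1], [[0.025, 0, 0.138], [0, 0, 0], 1]]'

```text
t: 5.4
position: [0.6303, 0.0624, 0.0853]
orientation: [-0.0, -0.039, 0.999, -0.0]
force: [-0.5, 0.4, 3.1]
gripper_width: 0.0
gripper_force: 1.3
```

Emit:
arm_command --motion '[[[0.008, 0, 0.06], [0, 0, 0], 1], [[0.005, 0, 0.04], [0, 0, 0], 1], [[0.003, 0, 0.03], [0, 0, 0], 1], [[0, 0, 0], [0, 0, 0], 1]]'

```text
t: 5.9
position: [0.63, 0.0623, 0.0782]
orientation: [0.0, -0.039, 0.999, -0.0]
force: [-0.3, -0.0, -0.2]
gripper_width: -0.0001
gripper_force: 0.0
```

Emit:
arm_command --motion '[[[0, 0, 0.03], [0, 0, 0], 1], [[0, 0, 0.03], [0, 0, 0], 1], [[0, 0, 0.02], [0, 0, 0], 1], [[0, 0, 0.015], [0, 0, 0], 1]]'

```text
t: 6.4
position: [0.6298, 0.0623, 0.0725]
orientation: [0.0, -0.039, 0.999, -0.0]
force: [-1.6, -0.5, 2.6]
gripper_width: -0.0004
gripper_force: 1.0
```

Emit:
arm_command --motion '[[[0, 0, 0.015], [0, 0, 0], 1], [[0, 0, 0.01], [0, 0, 0], 1]]'

```text
t: 6.65
position: [0.6297, 0.0623, 0.071]
orientation: [0.0, -0.039, 0.999, -0.0]
force: [0.1, -0.9, 1.5]
gripper_width: 0.0003
gripper_force: 1.0
```

Emit:
arm_command --motion '[[[0, 0, 0.01], [0, 0, 0], 1], [[0, 0, 0.008], [0, 0, 0], 1]]'

```text
t: 6.9
position: [0.6297, 0.0623, 0.07]
orientation: [0.0, -0.039, 0.999, -0.0]
force: [-0.9, -1.2, 4.7]
gripper_width: -0.0001
gripper_force: 2.5
```

Emit:
arm_command --motion '[[[0, 0, 0.008], [0, 0, 0], 1], [[0, 0, 0], [0, 0, 0], 1]]'

```text
t: 7.15
position: [0.6297, 0.0623, 0.07]
orientation: [0.0, -0.039, 0.999, -0.0]
force: [-1.8, -0.5, 5.1]
gripper_width: -0.0002
gripper_force: 2.6
```

Emit:
arm_command --motion '[[[0, 0, 0.01], [0, 0, 0], 1], [[0, 0, 0], [0, 0, 0], 1]]'

```text
t: 7.4
position: [0.6297, 0.0623, 0.07]
orientation: [0.0, -0.039, 0.999, -0.0]
force: [-3.5, -0.4, 8.1]
gripper_width: 0.0005
gripper_force: 4.1
```

Emit:
arm_command --motion '[[[0, 0, 0.01], [0, 0, 0], 1], [[0, 0, 0], [0, 0, 0], 1]]'

```text
t: 7.65
position: [0.6297, 0.0623, 0.0699]
orientation: [0.0, -0.039, 0.999, -0.0]
force: [-4.0, -1.0, 11.0]
gripper_width: -0.0003
gripper_force: 5.5
```

Emit:
arm_command --motion '[[[0, 0, -0.2], [0, 0, 0], 1], [[0, 0, -0.5], [0, 0, 0], 1], [[0, 0, -0.5], [0, 0, 0], 1], [[0, 0, -0.3], [0, 0, 0], 1], [[0, 0, 0], [0, 0, 0], 1]]'

```text
t: 8.28
position: [0.6312, 0.0626, 0.1601]
orientation: [0.002, -0.039, 0.999, 0.0]
force: [-0.8, -0.7, 0.2]
gripper_width: 0.0001
gripper_force: 0.0
```

Run:
```python
from go import *
st=ctrl.get_state();print(st['t'],st['position'],st['force'],yaw(st))
a=snap('scene','s2')['image'][150:285,205:345];b=snap('top','t2')['image'][120:215,200:310]
cv2.imwrite('pics/s2c.png',np.vstack([cv2.resize(a,(600,578//2*1+0),interpolation=cv2.INTER_CUBIC) if 0 else cv2.resize(a,None,fx=3,fy=3,interpolation=cv2.INTER_CUBIC)[:, :420], cv2.resize(b,(420,190))[:190]]) if 0 else np.hstack([cv2.resize(a,(400,386),interpolation=cv2.INTER_CUBIC),cv2.resize(b,(400,345),interpolation=cv2.INTER_CUBIC)[:386].__class__.__call__(cv2.copyMakeBorder(cv2.resize(b,(400,345),interpolation=cv2.INTER_CUBIC),0,41,0,0,cv2.BORDER_CONSTANT)) if 0 else cv2.copyMakeBorder(cv2.resize(b,(400,345),interpolation=cv2.INTER_CUBIC),0,41,0,0,cv2.BORDER_CONSTANT)]))
print('aim',to((-.0744,.0885,.10)))
```

```text
8.275 [0.63121907 0.06264769 0.16005467] [-0.8059238  -0.66217203  0.20992931] 0.02030843214146525
aim [28.  20.8 57.7]
```

View pics/s2c.png

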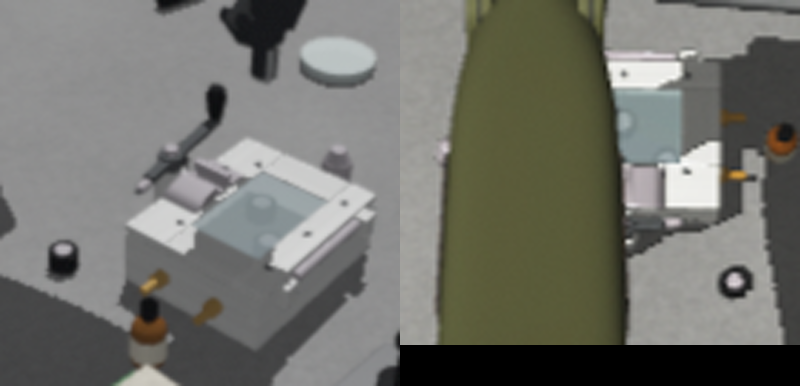

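The lid is shut flat: its top is at (250,200) in the left half. The keeper is at (200,185), with its end-stop fin running from (197,163) to (236,183). I'll get the notch position from the depth data.

Run:
```python
from go import *
s=load('s2'); v,u=np.mgrid[195:235,255:300]; z=s['range_z'][v,u]
c=z*np.einsum('ij,j...->i...',np.linalg.inv(s['camera_matrix']),np.stack([u,v,np.ones_like(u)]).astype(float))
X=np.einsum('ji,j...->i...',s['R'],c-s['t'][:,None,None]).reshape(3,-1).T
cy,sy=np.cos(P[2]),np.sin(P[2]);d=X[:,:2]-P[:2];L=np.c_[d@[cy,sy],d@[-sy,cy],X[:,2]]*1000
m=(L[:,0]>-75)&(L[:,0]<-28)&(abs(L[:,1])<50)&(L[:,2]>60)
b=np.round(L[m,1]/3)*3
for k in np.unique(b): q=L[m][b==k];print(int(k),len(q),np.round(np.percentile(q[:,2],[20,50,90]),1),np.round([q[:,0].min(),q[:,0].max()]))
```

```text
-51 2 [69.6 69.6 69.6] [-47. -41.]
-48 14 [68.9 70.4 72.3] [-72. -28.]
-45 13 [69.3 69.5 72.7] [-71. -28.]
-42 19 [69.9 71.3 74.2] [-74. -29.]
-39 19 [70.6 72.7 75.5] [-70. -30.]
-36 18 [71.9 74.1 77.1] [-69. -28.]
-33 18 [72.5 76.2 78.4] [-72. -30.]
-30 16 [74.9 78.1 80.1] [-69. -29.]
-27 14 [76.6 78.3 79.5] [-72. -32.]
-24 20 [73.3 79.6 81.3] [-65. -30.]
-21 12 [76.7 80.  80.9] [-74. -29.]
-18 12 [70.2 79.8 82.2] [-72. -29.]
-15 19 [77.4 79.8 81.7] [-72. -33.]
-12 18 [72.7 81.1 83.7] [-73. -28.]
-9 10 [77.8 81.3 81.7] [-72. -34.]
-6 6 [71.4 73.3 81.1] [-71. -31.]
-3 5 [67.8 72.6 74.8] [-37. -29.]
0 8 [73.5 76.2 80.1] [-65. -32.]
3 30 [75.6 78.9 85.7] [-75. -30.]
6 34 [75.3 80.8 87.3] [-73. -28.]
9 14 [74.4 86.6 88.3] [-62. -29.]
12 9 [71.8 77.2 86.5] [-71. -30.]
15 4 [69.8 70.9 81. ] [-60. -28.]
18 6 [70.2 72.5 75.3] [-39. -28.]
21 2 [73.2 73.5 73.9] [-38. -34.]
24 2 [70.2 71.9 74.1] [-40. -32.]
27 9 [71.1 72.3 75.7] [-65. -30.]
30 10 [73.3 73.9 74.7] [-65. -30.]
33 7 [68.3 73.1 73.9] [-72. -29.]
36 3 [70.6 72.3 72.4] [-71. -31.]
39 10 [69.  69.9 71.6] [-67. -29.]
42 8 [69.3 69.9 70.8] [-72. -35.]
45 11 [69.2 70.6 73.1] [-68. -29.]
48 11 [67.9 69.2 70.8] [-74. -29.]
51 1 [70.8 70.8 70.8] [-57. -57.]
```

Emit:
arm_command --motion '[[[0.235, 0.175, 0], [0, 0, 0], 1], [[0.235, 0.175, 0], [0, 0, -0.019], 1], [[0, 0, 0.3], [0, 0, 0], 1], [[0, 0, 0.4], [0, 0, 0], 1], [[0, 0, 0.26], [0, 0, 0], 1], [[0, 0, 0], [0, 0, 0], 1]]'

```text
t: 9.12
position: [0.5982, 0.0809, 0.0985]
orientation: [-0.002, -0.098, 0.995, -0.0]
force: [-0.3, 0.3, -0.3]
gripper_width: 0.0001
gripper_force: 0.0
```

```bash
cat >> go.py <<'E'
def rep():
    st=ctrl.get_state(); R=rot(st); d=st['position']-ch(P,(-.098,0,.07)); th=np.radians(yaw(st))
    rel=R.T@d*1000
    print('t',st['t'],'toolyaw',round(th,3),'rel tang/rad',rel[:2].round(1),'z',st['position'][2].round(4),'F',(R.T@st['force']).round(1))
E
python3 -c "
from go import *
rep()"
```

```text
t 9.125 toolyaw 0.12 rel tang/rad [-32.2  85.3] z 0.0985 F [0.2 0.4 0.3]
```

Emit:
arm_command --motion '[[[0.085, 0, 0], [0, 0, 0], 1], [[0.085, 0, 0], [0, 0, 0], 1], [[0.143, 0.03, 0], [0, 0, -0.0159], 1], [[0.143, 0.03, 0], [0, 0, -0.0159], 1], [[0, 0, 0], [0, 0, 0], 1]]'

```text
t: 9.75
position: [0.5722, 0.0784, 0.1016]
orientation: [0.001, -0.196, 0.981, -0.0]
force: [0.8, 0.6, -0.9]
gripper_width: 0.0003
gripper_force: 0.0
```

```bash
python3 -c "
from go import *
rep()"
```

```text
t 9.75 toolyaw 0.318 rel tang/rad [-23.5  85. ] z 0.1016 F [-1.   0.2  0.9]
```

Emit:
arm_command --motion '[[[0.143, 0.03, 0], [0, 0, -0.0159], 1], [[0.057, 0.0142, 0], [0, 0, -0.00637], 1], [[0.057, 0.0142, 0], [0, 0, -0.00637], 1], [[0.057, 0.0142, 0], [0, 0, -0.00637], 1], [[0.057, 0.0142, 0], [0, 0, -0.00637], 1]]'

```text
t: 10.38
position: [0.5513, 0.0729, 0.1014]
orientation: [0.001, -0.322, 0.947, 0.0]
force: [0.5, 1.6, 0.1]
gripper_width: 0.0
gripper_force: 0.5
```

Run:
```python
from go import *
rep()
a=snap('scene','s3')['image'][150:270,205:345];cv2.imwrite('pics/s3c.png',cv2.resize(a,None,fx=4,fy=4,interpolation=cv2.INTER_CUBIC))
```

```text
t 10.375 toolyaw 0.579 rel tang/rad [-24.7  84.4] z 0.1014 F [-1.4  0.9 -0.1]
```

View pics/s3c.png

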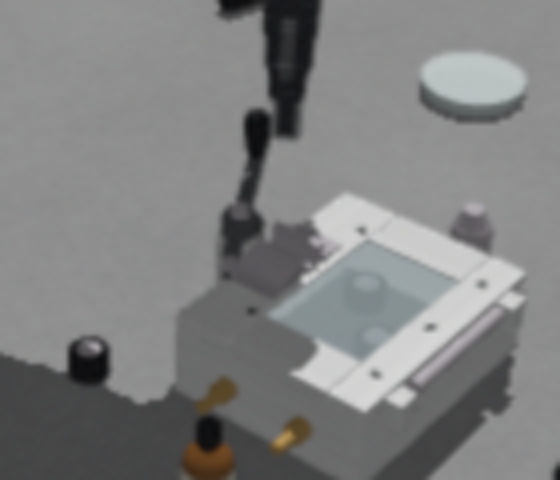

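The knob at (257,130) is being pushed by the finger at (287,130), and the nose is about to meet the lead. I'll continue slowly.

Emit:
arm_command --motion '[[[0.057, 0.0142, 0], [0, 0, -0.00637], 1], [[0.057, 0.0142, 0], [0, 0, -0.00637], 1], [[0.057, 0.0142, 0], [0, 0, -0.00637], 1]]'

```text
t: 10.8
position: [0.5416, 0.0682, 0.1012]
orientation: [0.001, -0.378, 0.926, 0.0]
force: [0.6, 0.4, -0.1]
gripper_width: -0.0004
gripper_force: 0.5
```

```bash
python3 -c "
from go import *
rep()"
```

```text
t 10.8 toolyaw 0.699 rel tang/rad [-24.5  84.3] z 0.1012 F [-0.7 -0.1  0.1]
```

Emit:
arm_command --motion '[[[0.057, 0.0142, 0], [0, 0, -0.00637], 1], [[0.057, 0.0142, 0], [0, 0, -0.00637], 1], [[0.057, 0.0142, 0], [0, 0, -0.00637], 1]]'

```text
t: 11.18
position: [0.5342, 0.0641, 0.1015]
orientation: [0.003, -0.433, 0.901, 0.001]
force: [1.9, 5.6, -0.7]
gripper_width: -0.0002
gripper_force: 3.1
```

```bash
python3 -c "
from go import *
rep()"
```

```text
t 11.175 toolyaw 0.82 rel tang/rad [-26.7  84. ] z 0.1015 F [-5.6  2.   0.7]
```

Emit:
arm_command --motion '[[[0.057, 0.0142, 0], [0, 0, -0.00637], 1], [[0.057, 0.0142, 0], [0, 0, -0.00637], 1]]'

```text
t: 11.42
position: [0.5285, 0.0603, 0.1018]
orientation: [0.003, -0.469, 0.883, 0.002]
force: [0.7, 6.8, 0.5]
gripper_width: -0.0
gripper_force: 2.9
```

Emit:
arm_command --motion '[[[0.057, 0.0142, 0], [0, 0, -0.00637], 1], [[0.057, 0.0142, 0], [0, 0, -0.00637], 1]]'

```text
t: 11.68
position: [0.523, 0.0559, 0.1018]
orientation: [0.003, -0.504, 0.864, 0.002]
force: [0.3, 7.0, 2.3]
gripper_width: -0.0003
gripper_force: 3.4
```

```bash
python3 -c "
from go import *
rep()"
```

```text
t 11.675 toolyaw 0.98 rel tang/rad [-27.2  84.4] z 0.1018 F [-6.2  3.2 -2.3]
```

Emit:
arm_command --motion '[[[0.057, 0.0142, 0], [0, 0, -0.00637], 1], [[0.057, 0.0142, 0], [0, 0, -0.00637], 1], [[0.057, 0.0142, 0], [0, 0, -0.00637], 1]]'

```text
t: 12.05
position: [0.5156, 0.048, 0.1018]
orientation: [0.003, -0.555, 0.832, 0.002]
force: [-0.6, 6.9, 3.6]
gripper_width: 0.0001
gripper_force: 3.8
```

Emit:
arm_command --motion '[[[0.057, 0.0142, 0], [0, 0, -0.00637], 1], [[0.057, 0.0142, 0], [0, 0, -0.00637], 1], [[0.057, 0.0142, 0], [0, 0, -0.00637], 1]]'

```text
t: 12.42
position: [0.5093, 0.0394, 0.1019]
orientation: [0.003, -0.604, 0.797, 0.002]
force: [-1.8, 8.6, 4.4]
gripper_width: 0.0
gripper_force: 4.2
```

```bash
python3 -c "
from go import *
rep()"
```

```text
t 12.425 toolyaw 1.221 rel tang/rad [-27.   84.3] z 0.1019 F [-7.9  4.  -4.3]
```

Emit:
arm_command --motion '[[[0.0355, 0.01, 0], [0, 0, -0.004], 1], [[0.0355, 0.01, 0], [0, 0, -0.004], 1], [[0.0355, 0.01, 0], [0, 0, -0.004], 1]]'

```text
t: 12.8
position: [0.5057, 0.0336, 0.1018]
orientation: [0.003, -0.634, 0.774, 0.002]
force: [-1.1, 8.4, 5.9]
gripper_width: 0.0003
gripper_force: 4.1
```

Emit:
arm_command --motion '[[[0.0355, 0.01, 0], [0, 0, -0.004], 1], [[0.0355, 0.01, 0], [0, 0, -0.004], 1]]'

```text
t: 13.05
position: [0.5037, 0.0296, 0.1019]
orientation: [0.003, -0.653, 0.757, 0.002]
force: [-2.5, 8.8, 6.6]
gripper_width: -0.0002
gripper_force: 4.2
```

```bash
python3 -c "
from go import *
rep()"
```

```text
t 13.05 toolyaw 1.346 rel tang/rad [-26.8  84.4] z 0.1019 F [-8.4  3.8 -6.5]
```

Emit:
arm_command --motion '[[[0.025, 0.007, -0.012], [0, 0, -0.003], 1], [[0.025, 0.007, -0.012], [0, 0, -0.003], 1]]'

```text
t: 13.3
position: [0.5023, 0.0264, 0.1032]
orientation: [0.002, -0.667, 0.745, 0.002]
force: [-1.4, 7.6, 3.9]
gripper_width: -0.0003
gripper_force: 3.7
```

Emit:
arm_command --motion '[[[0.025, 0.007, 0], [0, 0, -0.003], 1], [[0.025, 0.007, 0], [0, 0, -0.003], 1]]'

```text
t: 13.55
position: [0.5009, 0.0233, 0.103]
orientation: [0.002, -0.681, 0.733, 0.002]
force: [-1.9, 6.6, 5.0]
gripper_width: -0.0001
gripper_force: 3.5
```

```bash
python3 -c "
from go import *
rep()"
```

```text
t 13.55 toolyaw 1.421 rel tang/rad [-26.5  84.5] z 0.103 F [-6.5  2.4 -4.9]
```

Emit:
arm_command --motion '[[[0.02, 0.005, 0], [0, 0, -0.0022], 1], [[0.02, 0.005, 0], [0, 0, -0.0022], 1]]'

```text
t: 13.8
position: [0.5, 0.0206, 0.103]
orientation: [0.002, -0.691, 0.723, 0.002]
force: [-2.7, 6.4, 4.3]
gripper_width: 0.0001
gripper_force: 3.1
```

Emit:
arm_command --motion '[[[0.02, 0.005, 0], [0, 0, -0.0022], 1], [[0.01, 0.003, 0], [0, 0, -0.0011], 1]]'

```text
t: 14.05
position: [0.4995, 0.0185, 0.1029]
orientation: [0.002, -0.698, 0.716, 0.001]
force: [-2.2, 5.7, 3.5]
gripper_width: -0.0
gripper_force: 2.7
```

```bash
python3 -c "
from go import *
rep()"
```

```text
t 14.05 toolyaw 1.468 rel tang/rad [-25.6  84.3] z 0.1029 F [-5.6  2.4 -3.5]
```

Emit:
arm_command --motion '[[[0.015, 0.004, 0], [0, 0, -0.0016], 1], [[0.01, 0.003, 0], [0, 0, -0.0011], 1]]'

```text
t: 14.3
position: [0.4992, 0.0167, 0.1029]
orientation: [0.001, -0.704, 0.71, 0.001]
force: [-1.0, 4.6, 2.9]
gripper_width: -0.0003
gripper_force: 2.2
```

Emit:
arm_command --motion '[[[0.015, 0.004, 0], [0, 0, -0.0016], 1], [[0.01, 0.003, 0], [0, 0, -0.0011], 1]]'

```text
t: 14.55
position: [0.4988, 0.0141, 0.1025]
orientation: [-0.001, 0.71, -0.704, -0.0]
force: [-1.2, 3.7, 2.7]
gripper_width: -0.0001
gripper_force: 1.8
```

Emit:
arm_command --motion '[[[0.01, 0.003, 0], [0, 0, -0.0011], 1]]'

```text
t: 14.68
position: [0.4987, 0.0128, 0.1023]
orientation: [-0.0, 0.713, -0.701, 0.0]
force: [-1.0, 2.4, 0.5]
gripper_width: -0.0003
gripper_force: 1.0
```

```bash
python3 -c "
from go import *
rep()"
```

```text
t 14.675 toolyaw 1.51 rel tang/rad [-23.3  84.1] z 0.1023 F [-2.4  0.9 -0.6]
```

Emit:
arm_command --motion '[[[0.01, 0.003, 0], [0, 0, -0.0011], 1]]'

```text
t: 14.8
position: [0.4985, 0.0118, 0.1021]
orientation: [0.0, 0.715, -0.699, 0.001]
force: [-0.0, 0.3, 0.0]
gripper_width: 0.0001
gripper_force: 0.3
```

```bash
python3 -c "
from go import *
rep()"
```

```text
t 14.8 toolyaw 1.517 rel tang/rad [-22.8  84.2] z 0.1021 F [-0.3  0.  -0. ]
```

Emit:
arm_command --motion '[[[0, 0, 0], [0, 0, 0], 1], [[0, 0, 0], [0, 0, 0], 1]]'

```text
t: 15.05
position: [0.4983, 0.0119, 0.1019]
orientation: [0.0, 0.715, -0.699, 0.0]
force: [-0.1, 0.4, 0.5]
gripper_width: -0.0
gripper_force: 0.0
```

Run:
```python
from go import *
rep()
s=snap('scene','s4');a=s['image'][150:270,205:345];cv2.imwrite('pics/s4c.png',cv2.resize(a,None,fx=5,fy=5,interpolation=cv2.INTER_CUBIC))
for l in (0,.001,.004,.0075):
  for th in (1.45,1.51,1.57):
    q=P.copy();q[4]=th
    f=lambda X:((proj(s,arm(q,X))-[205,150])*5+2.5).round(0)
    print(l,th,'knobtop',f((0,.085,.120+l)),'spindle',f((0,0,.085+l)),'bar end',f((0,.078,.081+l)))
```

```text
t 15.05 toolyaw 1.517 rel tang/rad [-22.9  84.5] z 0.1019 F [-0.4  0.1 -0.5]
0 1.45 knobtop [197. 159.] spindle [301. 273.] bar end [205. 222.]
0 1.51 knobtop [191. 163.] spindle [301. 273.] bar end [199. 225.]
0 1.57 knobtop [184. 166.] spindle [301. 273.] bar end [194. 229.]
0.001 1.45 knobtop [197. 158.] spindle [301. 271.] bar end [205. 221.]
0.001 1.51 knobtop [191. 161.] spindle [301. 271.] bar end [199. 224.]
0.001 1.57 knobtop [184. 165.] spindle [301. 271.] bar end [194. 227.]
0.004 1.45 knobtop [197. 153.] spindle [302. 267.] bar end [205. 216.]
0.004 1.51 knobtop [191. 157.] spindle [302. 267.] bar end [199. 220.]
0.004 1.57 knobtop [184. 160.] spindle [302. 267.] bar end [194. 223.]
0.0075 1.45 knobtop [197. 148.] spindle [302. 262.] bar end [205. 211.]
0.0075 1.51 knobtop [191. 151.] spindle [302. 262.] bar end [199. 214.]
0.0075 1.57 knobtop [184. 155.] spindle [302. 262.] bar end [194. 218.]
```

View pics/s4c.png

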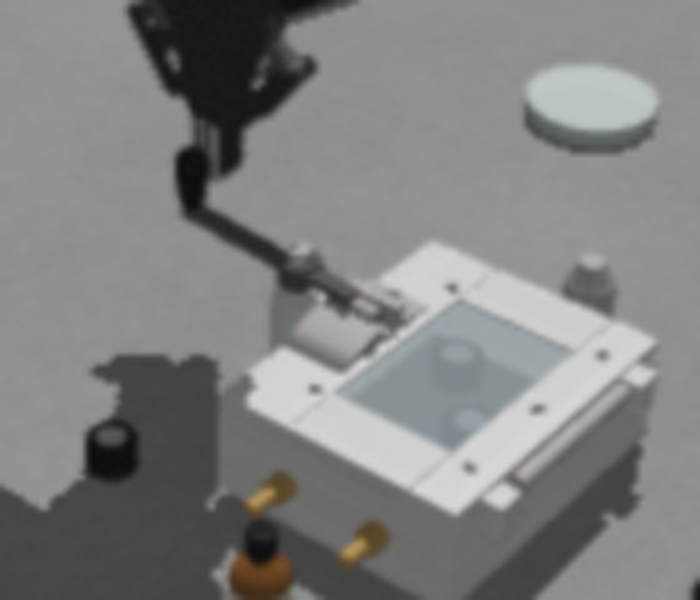

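The nose at (385,305) is over the keeper and the knob top is at about (191,147), which suggests the handle may still be raised on the crest. I'll measure the spindle cap's shift against the resting picture.

```bash
cat > lift.py <<'E'
import sys
from go import *
def prof(f):
    g=cv2.cvtColor(load(f)['image'],cv2.COLOR_BGR2GRAY)
    return g
a=prof('s2')
ims=[prof(f) for f in ['scene0','s2','s3']+sys.argv[1:]]
for n,g in zip(['scene0','s2','s3']+sys.argv[1:],ims): print(n);print(g[196:210,260:271])
E
python3 lift.py s4
python3 - <<'E'
from go import *
# knob rows, dark extents
for f,c in(('s2',281),('s4',None)):
    s=load(f);g=cv2.cvtColor(s['image'],cv2.COLOR_BGR2GRAY)
    if c is None: print(g[174:195,238:250])
    else: print(g[175:198,275:286])
E
```

```text
scene0
[[139 138 138 137 136 136 136 135 135 135 132]
 [138 138 138 137 137 136 136 135 134 131 119]
 [137 137 137 138 137 137 136 133 129 119  97]
 [136 137 139 140 141 140 136 124 108  92  85]
 [136 134 136 148 154 151 140 109  91  84  82]
 [134 125 130 154 165 164 152 117  89  83  77]
 [125 109 113 136 153 152 141 106  86  77  66]
 [109  89  84  90 100 100  97  94  81  67  75]
 [ 92  78  77  77  91  95  86  83  73  60  84]
 [ 84  66  70  77  81  80  77  72  58  43  65]
 [ 87  73  61  61  59  56  51  45  40  39  65]
 [ 87  84  82  71  54  43  41  40  48  58  78]
 [ 86  84  73  54  42  42  42  47  82 108 100]
 [ 82  71  53  47  44  44  48  68 125 156 121]]
s2
[[146 144 145 144 143 142 142 142 141 142 139]
 [145 144 144 144 143 143 142 141 141 138 125]
 [144 143 144 145 144 143 143 140 136 125 103]
 [143 144 145 147 148 147 142 131 113  97  91]
 [143 141 143 155 161 158 147 116  96  90  88]
 [140 132 137 161 172 171 159 123  94  88  82]
 [131 115 119 142 160 159 147 113  91  82  71]
 [115  93  89  95 105 107 103 100  86  72  79]
 [ 97  84  82  82  96 100  91  88  79  64  89]
 [ 89  7
[... 3005 characters left out ...]
 21  14  17  16  19  43  69  67  34]
 [139 120  47  16  16  17  18  18  35  62  66  32]
 [141 122  47  14  18  16  16  17  34  61  67  34]
 [143 122  48  15  17  17  17  17  35  62  71  49]
 [142 122  51  16  15  14  15  19  46  74  86  89]
 [143 125  64  22  14  15  14  27  71 108 116 126]
 [142 127  78  27  18  14  15  32  91 135 140 142]
 [143 130  86  32  15  14  16  36  97 140 144 144]
 [144 136 106  42  17  14  18  45 102 141 145 144]
 [144 141 122  58  20  16  22  55 104 137 143 144]
 [144 142 128  80  33  21  27  46  83 116 131 139]
 [144 142 130  88  47  38  38  43  48  65  90 116]
 [142 141 133 106  74  54  46  43  42  42  50  65]
 [143 143 143 136 117  94  72  55  46  43  42  44]]
```

The cap and knob sit about 6 mm up, so the nose is still on the crest. I'll continue in small steps, tracking lift by template against this picture.

```bash
cat > lift.py <<'E'
import sys
from go import *
def run(f):
    rep(); s=snap('scene',f)
    G=lambda n:cv2.cvtColor(load(n)['image'],cv2.COLOR_BGR2GRAY).astype(np.float32)
    a,b=G('s4'),G(f); up=8
    for nm,(r0,r1,c0,c1) in {'cap':(196,205,260,270),'knob':(177,193,238,248)}.items():
        t=cv2.resize(a[r0:r1,c0:c1],None,fx=up,fy=up,interpolation=cv2.INTER_CUBIC)
        w=cv2.resize(b[r0-4:r1+5,c0-4:c1+4],None,fx=up,fy=up,interpolation=cv2.INTER_CUBIC)
        _,m,_,l=cv2.minMaxLoc(cv2.matchTemplate(w,t,cv2.TM_CCOEFF_NORMED))
        print(nm,round(m,3),'dcol',l[0]/up-4,'drow',l[1]/up-4)
run(sys.argv[1])
E
echo
```

```text
(no output)
```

Emit:
arm_command --motion '[[[0.01, 0.003, 0], [0, 0, -0.0011], 1], [[0.01, 0.003, 0], [0, 0, -0.0011], 1], [[0, 0, 0], [0, 0, 0], 1]]'

```text
t: 15.48
position: [0.4979, 0.0111, 0.1021]
orientation: [0.0, 0.72, -0.694, 0.0]
force: [-0.7, 0.2, -0.0]
gripper_width: 0.0001
gripper_force: 0.0
```

```bash
python3 lift.py s5
```

```text
t 15.475 toolyaw 1.531 rel tang/rad [-23.4  84.5] z 0.1021 F [-0.2  0.7  0. ]
cap 0.989 dcol -0.125 drow 0.5
knob 0.993 dcol -0.875 drow 1.0
```

Emit:
arm_command --motion '[[[0, 0, 0], [0, 0, 0], 1], [[0, 0, 0], [0, 0, 0], 1]]'

```text
t: 15.78
position: [0.498, 0.0112, 0.1021]
orientation: [0.0, 0.72, -0.694, 0.0]
force: [0.7, -0.0, 0.5]
gripper_width: -0.0002
gripper_force: 0.0
```

```bash
python3 lift.py s6
```

```text
t 15.775 toolyaw 1.531 rel tang/rad [-23.4  84.5] z 0.1021 F [ 0.1 -0.7 -0.5]
cap 0.982 dcol -0.125 drow 1.625
knob 0.98 dcol -1.25 drow 2.25
```

Emit:
arm_command --motion '[[[0, 0, 0], [0, 0, 0], 1], [[0, 0, 0], [0, 0, 0], 1], [[0, 0, 0], [0, 0, 0], 1], [[0, 0, 0], [0, 0, 0], 1]]'

```text
t: 16.32
position: [0.498, 0.0112, 0.1021]
orientation: [0.0, 0.72, -0.694, -0.0]
force: [0.2, -0.1, -0.7]
gripper_width: 0.0002
gripper_force: 0.0
```

```bash
python3 lift.py s7
python3 - <<'E'
from go import *
for f in('s2','s7'):print(cv2.cvtColor(load(f)['image'],cv2.COLOR_BGR2GRAY)[197:206,262:268])
s=load('s7');a=s['image'][165:235,230:300];cv2.imwrite('pics/s7c.png',cv2.resize(a,None,fx=8,fy=8,interpolation=cv2.INTER_CUBIC))
E
```

```text
t 16.325 toolyaw 1.531 rel tang/rad [-23.4  84.5] z 0.1021 F [ 0.2 -0.2  0.7]
cap 0.981 dcol -0.125 drow 1.625
knob 0.98 dcol -1.25 drow 2.25
[[144 144 143 143 142 141]
 [144 145 144 143 143 140]
 [145 147 148 147 142 131]
 [143 155 161 158 147 116]
 [137 161 172 171 159 123]
 [119 142 160 159 147 113]
 [ 89  95 105 107 103 100]
 [ 82  82  96 100  91  88]
 [ 74  81  85  85  81  77]]
[[145 144 144 144 143 141]
 [145 145 145 145 144 142]
 [146 147 150 151 146 143]
 [137 147 163 164 154 142]
 [110 134 167 167 157 138]
 [ 86 124 145 142 128 111]
 [ 74  98  98  96  97 100]
 [ 58  73  82  81  81  87]
 [ 61  73  80  80  78  75]]
```

View pics/s7c.png

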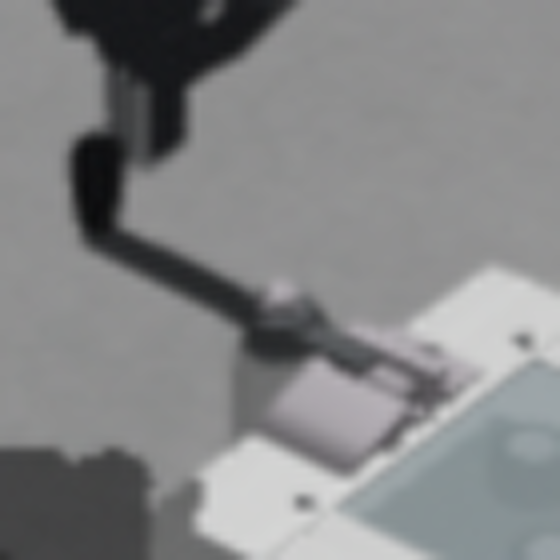

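The handle has settled: the cap (280,290) is within 0.3 px of its resting height, the nose (430,385) is in the notch behind the crest, and the finger has no load. I'll back away and hand in.

Emit:
arm_command --motion '[[[-0.1, 0, 0], [0, 0, 0], 1], [[-0.3, 0, 0], [0, 0, 0], 1], [[0, 0, -0.5], [0, 0, 0], 1], [[0, 0, -0.8], [0, 0, 0], 1], [[0, 0, -0.8], [0, 0, 0], 1], [[0, 0, 0], [0, 0, 0], 1], [[0, 0, 0], [0, 0, 0], 1]]'

```text
t: 17.25
position: [0.4968, 0.0361, 0.2277]
orientation: [0.0, 0.72, -0.694, -0.0]
force: [0.3, -0.4, 0.2]
gripper_width: 0.0001
gripper_force: 0.0
```

```bash
python3 lift.py s8
python3 - <<'E'
from go import *
a,b=load('s7')['image'],load('s8')['image']
print(cv2.absdiff(a,b)[195:270,250:330].max(), ctrl.close_job())
E
```

```text
t 17.25 toolyaw 1.532 rel tang/rad [-48.4  84.7] z 0.2277 F [ 0.4 -0.3 -0.2]
cap 0.941 dcol -0.75 drow 1.5
knob 0.932 dcol -1.5 drow 2.75
the job is handed in; nothing more can be done
97 None
```

The lid is shut (pressed with at most about 11 N) and the latch nose has dropped into the keeper notch, as judged from the camera and zero push force; the robot is clear of everything and the job was handed in at about 17 s, with no verdict returned.

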